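Prop the rotor housing with the lab jack

ROBOT

A 6-joint arm with a two-finger parallel gripper is mounted at the origin on the work surface. World frame = base frame: x ahead of the robot, y to its left, z up, the work surface at z = 0. Lengths are in m, angles in degrees, forces in N, time in s.
With the tool pointing down it reaches from about 0.3 to 0.75 m from the base axis. Payload 8.5 kg.
Tool frame: the origin (TCP) lies at the very end of the fingers, on their centre line; the grasp point (between the pads) lies 19 mm behind it; z points along the fingers, y is the line along which they close (so a half turn about z gives the same grasp; the last joint's range is limited). The gripper opens to 85 mm and grips with 20 to 120 N. Pads are 22 mm wide; open, the fingers measure 114 mm over their backs; the gripper's body (76 mm by 85 mm) begins 54 mm behind the grasp point. The pads swing forward as they close: fully open they stand 13 mm farther back than shut.
Start: joints at [-83.669, 21.807, 74.336, -0, 83.858, -12.336], TCP at [0.176, -0.521, 0.231] pointing down, gripper open.
Joint ranges: [-178.18, 178.18], [-50.72, 133.34], [12.68, 142.11], [-81.47, 261.47], [9.98, 163.14], [-165.26, 165.26]. Speed limits (degrees/s): [136.94, 136.94, 180, 180, 180, 180].

INTERFACE

Orientations are given as a 3x3 rotation matrix whose columns are the frame's x, y, z axes.
In Python, from rig import observe, cams, ticket gives the robot as it stands.
- The arm moves only by the tool move_arm, never from a script. Its arguments are lists of equal length, an entry for each row: "jaw": the finger opening in cm, from 0 to 8.54; "dp": the shift along the tool's x, y, z in cm, a list of three; "turn": the turn, a rotation vector about the tool's x, y, z in rad, a list of three. In form: {"jaw": [jaw, ...], "dp": [[tx, ty, tz], ...], "turn": [[wx, wy, wz], ...]}. A call has 1 to 12 rows; each row shifts and turns the commanded pose from where the row before left it, along the tool's axes as they then stand; what a row does not reach is not made up. A row lasts 1/12 s, in which the tool goes at most 41.7 mm and 7.16 degrees, less where a joint would pass 70% of its speed; a pose out of reach is approached as far as the arm can. A call is refused whole if a number of a shift passes 4.17 or a number of a turn 0.125, either way. A call with a gripper value outside its range is refused whole. The fingers move at their own pace and stop on an object; "force" is the grip in N (left out, the last holds). Time passes only in rows, so rows that do not move let the fingers close. It gives the time, the measured TCP pose, the force, the opening and the grip force at its end, in the units of the state.
- observe(): the state, without advancing time (a new reading comes with each control period).
- cams.get_image(name): name is "scene" or "top"; returns (picture, depth): 400x640x3 uint8, red, green, blue; 400x640 float32, m along the optical axis (not along the pixel's ray), 0 where there is no reading.
- cams.calibration(name): a dict with "vertical_fov" (degrees; the focal length in pixels is half the picture's height over the tangent of half this angle, whatever the lens; pixels are square), "cx", "cy" (the principal point, pixels), "view" (4x4, takes a point from world to camera coordinates). Camera axes: x right, y up, looking along -z (the intrinsics and any distortion apply to the point x, -y, -z); pixel columns grow to the right and rows downward; lengths in m; the calibration is good to about 2 mm. A picture is of the moment at which its call begins. calibration takes no time and is no camera call.
- ticket.close_job(): hands the job in; it is judged then, once.
Trained networks look in the newest picture that a camera, given by its name, has taken for a name from the list of things; names that differ only in an ending like _2 or _b are one class to them, and where a whole thing is asked for, a point or a joint stands for the part that bears it (a point fixed in the world has none). Each returns a list of dicts, best first, with "p" (0 to 1); they miss things now and then, are a little off and sometimes report something else, mostly with a low value. They report only what shows in the picture. A call takes as long as a camera call.
- cams.spot_in(camera, query): "box" ([centre column, centre row, width, height] as shares, 0 to 1, of the picture: columns of its width, rows of its height, round what is visible of it).
- cams.outline_of(camera, query): "mask" (400x640 bool, what is visible of it) and "box" ([centre column, centre row, width, height] as shares, 0 to 1, of the picture: columns of its width, rows of its height, round what is visible of it).
- cams.mark_of(camera, query): "location" ([column, row] as shares, 0 to 1, of the picture: columns of its width, rows of its height: a listed point, or the origin of a listed thing).
The state is a dict: "time_s": time; "q": joint angles; "qvel": joint speeds; "joint_efforts": joint torques, N m; "position": TCP position; "tool_rot": TCP orientation; "ft_force": force on the tool from outside, world axes, zero at the start; "wrist_torque": the same for the moment, N m; "grip_width": finger opening in m; "gripper_force": force on a finger pad.
Only numpy, scipy, OpenCV 4.12 (cv2) and the standard library are available. Lean on these libraries where they do the work, as an engineer would, in place of code of your own. Each camera call takes 0.05 s, during which the arm holds its last target. There are 200 camera calls.

TASK

Take the lab jack out of its tray, set it upright on the bench and slide it in under the red rotor housing, centred below the steel boss and still clear of it. Then wind the jack's knob up until its platform just bears on the boss: firmly in touch, but not jacked hard against it. Leave the other things on the bench where they are.

Things in the scene. Friction and masses are not known exactly. Their poses are not given: they have to be found in the camera images.
- jack: screw lab jack, loose, about 0.8 kg: aluminium base 120 x 90 mm, steel scissor arms, aluminium platform 116 mm (along x) x 62 mm (along y) with sides folded 19 mm deep, black knob in front. Origin: centre of the base's underside; x runs from the knob towards the jack's back along the screw, z up. It starts upright in the tray.
- jack_top (a point): centre of the upper face of the jack's platform, straight above the jack's origin (118 mm above the base's underside when the knob reads 0)
- jack_knob (a point): centre of the jack's black fluted knob, 36 mm across, 24 mm long, axis along the jack's x axis; 112 mm in front (-x) of the jack's origin, 54 mm in front of the platform's edge, 59 mm above the base's underside when the knob reads 0; rises half as fast as the platform. A 10 mm shaft joins it to the jack
- knob (a joint): angle of the jack's knob, rad. It grows when turned clockwise as seen by someone facing the knob (right-handed about the jack's x axis); the platform rises 2.39 mm a rad (15 mm a turn). It turns with about 0.08 N m and stays where it is left; once the platform meets the boss the torque climbs, doubling within about 0.25 rad. Held with 6 to 9 N it slips in the fingers there
- tray: fixed plywood storage tray of the jack, 170 x 130 mm, walls 26 mm high and 8 mm thick, floor 8 mm. Origin: centre of its underside.
- stand: fixed column stand whose clamped arm holds the red rotor housing (124 mm across, 50 mm high) over the bench; a steel boss 44 mm across stands 16 mm proud of its underside. Boss face 120.5 to 126.5 mm above the bench, not measured: find it by feel. Origin = spot. x: the way the jack goes in, from the open front. Foot begins 85 mm to the left (+y), column at x 75, y 128 mm
- spot (a point): the point on the bench straight below the middle of the boss, on the axis of the red housing
- spool_large: loose spool of red enamelled copper wire, black flanges 90 mm across, 85 mm high, upright. Origin: centre of its underside
- spool_small: loose small spool of the same wire, 56 mm across, 60 mm high, upright. Origin: centre of its underside
- tin: loose pale tin with a yellow label and white lid, 70 mm across, 100 mm high. Origin: centre of its underside
- driver: loose screwdriver with a red handle, 190 mm long, lying along its x axis. Origin: under its middle
- spanner: loose steel spanner, 170 mm long, lying along its x axis. Origin: under its middle
- dish: loose steel dish, 90 mm across, 35 mm high. Origin: centre of its underside

How it is judged (in metres and radians):
On the way, in this order (a step that is already met when the one before it is completed fails the run):
1. the jack is out of the tray, upright on the bench (height (world z) of jack below 0.004 m and angle between jack's own z axis and vertical below 0.05 rad and horizontal distance between jack and tray above 0.12 m), for 0.2 s.
2. the jack stands below the boss, within 15 mm of the middle, not touching it yet (horizontal distance between jack_top and spot below 0.015 m and height (world z) of jack below 0.004 m and angle between jack's own z axis and vertical below 0.05 rad and contact force between jack and stand below 0.3 N), for 0.2 s.
At the end, for the whole second after the job is handed in: the jack stands upright and at rest on the bench, its platform's centre within 15 mm of the middle of the boss (seen from above), and bears on the boss with 3 to 60 N (contact force between jack and stand between 3 and 60 N and horizontal distance between jack_top and spot below 0.015 m and angle between jack's own z axis and vertical below 0.05 rad and height (world z) of jack below 0.004 m and linear speed of jack below 0.01 m/s); the robot touches nothing.
It fails at once if the jack is driven hard against the housing (over 75 N) (contact force between jack and stand above 75 N).
It fails at once if another thing on the bench is pushed more than 30 mm away (distance of any of spool_large, spool_small, tin, driver, spanner, dish from where it was at the start of the episode above 0.03 m).
It also fails if it takes over 72 s, if anything falls off the work surface, if the arm or the gripper's body presses on something with over 40 N, if the wrist force passes 120 N, or if a joint passes its speed limit or range.

## Working session

There is one attempt and no reset: what is moved stays moved. The work goes in short steps, Python scripts to look and compute and a tool call to move; the robot and the scene stay as the last step left them, time stands still between calls to the robot, and variables do not carry over. Pictures are saved under pics/ and viewed, at most 10 in all, crops included, and the job is handed in when it is done.

Besides the shell and the picture viewer there is one more tool, called after "Request:" as a command line: name --argument value ..., lists and objects as JSON in quotes. move_arm: Moves the arm, as the interface text tells. Its arguments: {"type":"object","properties":{"jaw":{"type":"array","items":{"type":"number"}},"dp":{"type":"array","items":{"type":"array","items":{"type":"number"}}},"turn":{"type":"array","items":{"type":"array","items":{"type":"number"}}},"force":{"type":"number"}},"required":["jaw","dp","turn"]}

```bash
mkdir -p pics; cat > h.py <<'E'
import numpy as np, cv2
from rig import observe, cams, ticket
def cal(n):
    c=cams.calibration(n); f=200/np.tan(np.radians(c["vertical_fov"])/2); return c,f
def world(n,u,v,d):
    c,f=cal(n); V=np.array(c["view"]); u,v,d=map(np.asarray,(u,v,d))
    p=np.stack([(u-c["cx"])/f*d,-(v-c["cy"])/f*d,-d,np.ones_like(d)],-1)
    return (p@np.linalg.inv(V).T)[...,:3]
def ray(n,u,v,z):
    a=world(n,u,v,np.float64(.1)); b=world(n,u,v,np.float64(1.)); return a+(b-a)*(z-a[2])/(b[2]-a[2])
def cloud(n,D):
    v,u=np.mgrid[:400,:640]; return world(n,u+.5,v+.5,D.astype(float))
E
python3 - <<'E'
from h import *
s=observe(); print({k:np.round(v,3).tolist() for k,v in s.items()})
for n in ("scene","top"):
    c=cams.calibration(n); print(c)
    im,D=cams.get_image(n); cv2.imwrite(f"pics/{n}0.png",im[...,::-1]); np.save(f"{n}0.npy",D)
    for q in ("jack","jack_top","jack_knob","tray","stand","spot","spool_large","spool_small","tin","driver","spanner","dish"):
        r=cams.mark_of(n,q)[:2]
        for x in r:
            u,v=x["location"][0]*640,x["location"][1]*400
            z={"jack_top":.126,"jack_knob":.067,"jack":.008}.get(q,0)
            print(n,q,round(x["p"],2),round(u),round(v),np.round(ray(n,u,v,z),3))
E
```

```text
{'time_s': 0.0, 'q': [-83.669, 21.84, 74.386, 0.002, 83.858, -12.336], 'qvel': [0.003, 0.044, -0.15, 0.037, -0.018, 0.023], 'joint_efforts': [0.002, -44.846, -23.128, -0.0, 0.005, 0.0], 'position': [0.176, -0.521, 0.231], 'tool_rot': [[0.947, 0.32, -0.0], [0.32, -0.947, 0.001], [0.0, -0.001, -1.0]], 'ft_force': [-0.189, 0.733, 0.364], 'wrist_torque': [-0.043, -0.007, -0.012], 'gripper_force': 0.0, 'grip_width': 0.085}
{'vertical_fov': 52.47687464277294, 'cx': 321.1291605345325, 'cy': 197.30031259977739, 'view': array([[ 0.126526  ,  0.99184662, -0.01521341, -0.07612192],
       [-0.66895718,  0.09664058,  0.73699179,  0.28671215],
       [ 0.73245305, -0.08307151,  0.67573046, -1.73250706],
       [ 0.        ,  0.        ,  0.        ,  1.        ]])}
scene jack 0.89 239 229 [ 0.554 -0.258  0.008]
scene jack_top 0.68 228 201 [ 0.545 -0.275  0.126]
scene tray 0.78 237 231 [ 0.55  -0.267  0.   ]
scene tray 0.48 239 228 [ 0.539 -0.261  0.   ]
scene spool_large 0.98 460 224 [0.623 0.452 0.   ]
scene spool_small 0.7 447 199 [0.501 0.453 0.   ]
scene tin 0.93 268 282 [ 0.764 -0.175  0.   
[... 384 characters left out ...]
0457292,  0.99802901, -1.43698775],
       [ 0.        ,  0.        ,  0.        ,  1.        ]])}
top jack 0.95 407 201 [ 0.534 -0.269  0.008]
top jack_top 0.57 418 194 [ 0.549 -0.278  0.126]
top jack_knob 0.57 402 231 [ 0.436 -0.238  0.067]
top tray 0.62 406 197 [ 0.549 -0.265  0.   ]
top stand 0.56 317 168 [0.65  0.032 0.   ]
top spot 0.26 407 199 [ 0.542 -0.268  0.   ]
top spool_large 0.61 189 180 [0.612 0.464 0.   ]
top spool_large 0.18 194 217 [0.489 0.445 0.   ]
top spool_small 0.56 190 216 [0.492 0.458 0.   ]
top tin 0.65 377 136 [ 0.756 -0.17   0.   ]
top driver 0.79 233 221 [0.473 0.314 0.   ]
top spanner 0.84 453 163 [ 0.662 -0.425  0.   ]
top dish 0.71 225 274 [0.297 0.342 0.   ]
```

View pics/scene0.png

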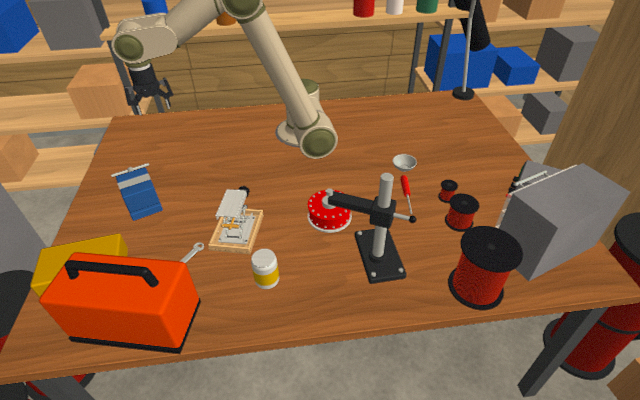

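View pics/top0.png

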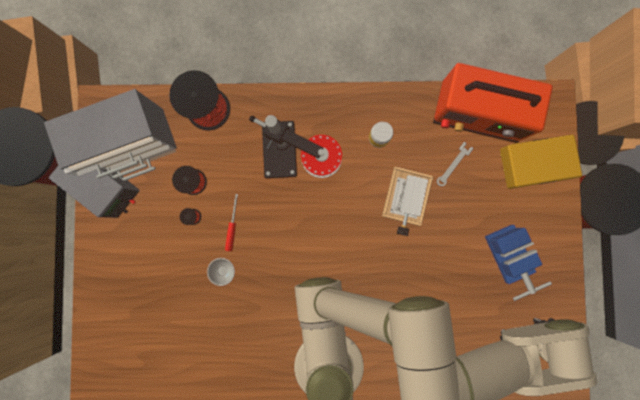

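```bash
python3 - <<'E'
from h import *
im=cv2.imread("pics/top0.png"); D=np.load("top0.npy"); P=cloud("top",D)
x,y,z=P[...,0],P[...,1],P[...,2]
m=(abs(x-.545)<.12)&(abs(y+.27)<.12)&(D>0)
print(np.histogram(z[m],bins=np.arange(-.01,.15,.005)))
t=m&(z>.112); q=P[t]; print("plat",t.sum(),np.median(q,0),q.mean(0),cv2.minAreaRect((q[:,:2]*1000).astype(np.float32)))
k=m&(z>.04)&(z<.1)&(x<.46); print("knob",k.sum(),P[k].mean(0),P[k].max(0),P[k].min(0))
tr=m&(z>.018)&(z<.034); print("tray",cv2.minAreaRect((P[tr][:,:2]*1000).astype(np.float32)))
hsv=cv2.cvtColor(im,cv2.COLOR_BGR2HSV)
r=(abs(x-.65)<.12)&(abs(y-.0)<.12)&(z>.15)&(z<.23); print(np.histogram(z[r],bins=np.arange(.15,.23,.005)))
red=r&(hsv[...,1]>150)&((hsv[...,0]<10)|(hsv[...,0]>170))
c=cv2.minEnclosingCircle((P[red][:,:2]*1000).astype(np.float32)); print("housing",c,np.median(z[red]))
# foot
f=(z>.006)&(z<.04)&(x>.5)&(x<.9)&(y>.05)&(y<.3)&(hsv[...,2]<90); print("foot",f.sum(),cv2.minAreaRect((P[f][:,:2]*1000).astype(np.float32)))
cl=(z>.24)&(x>.5)&(x<.9)&(y>.05)&(y<.3)&(D>0); 
if cl.any(): print("column",cl.sum(),P[cl].mean(0),P[cl].max(0),np.median(P[cl],0))
# scene camera housing/jack
im=cv2.imread("pics/scene0.png"); D=np.load("scene0.npy"); P=cloud("scene",D); x,y,z=np.moveaxis(P,-1,0); hsv=cv2.cvtColor(im,cv2.COLOR_BGR2HSV)
red=(abs(x-.65)<.12)&(abs(y)<.12)&(z>.12)&(z<.23)&(hsv[...,1]>150)&((hsv[...,0]<10)|(hsv[...,0]>170))
print("S housing",cv2.minEnclosingCircle((P[red][:,:2]*1000).astype(np.float32)),np.percentile(z[red],[1,50,99]))
m=(abs(x-.545)<.12)&(abs(y+.27)<.12)&(D>0)&(z>.115); print("S plat",P[m].mean(0),cv2.minAreaRect((P[m][:,:2]*1000).astype(np.float32)))
cl=(z>.24)&(x>.5)&(x<.9)&(y>.05)&(y<.3)&(D>0); print("S col",P[cl].mean(0),P[cl].max(0),P[cl].min(0))
E
```

```text
(array([ 171, 1276, 1355,  475,  264,  100,  206,  223,   38,    5,    7,
          5,    9,    6,    4,   28,   41,   34,   34,   16,    2,    0,
          2,    5,   11,   16,  237,  454,   70,    2,    0]), array([-0.01 , -0.005,  0.   ,  0.005,  0.01 ,  0.015,  0.02 ,  0.025,
        0.03 ,  0.035,  0.04 ,  0.045,  0.05 ,  0.055,  0.06 ,  0.065,
        0.07 ,  0.075,  0.08 ,  0.085,  0.09 ,  0.095,  0.1  ,  0.105,
        0.11 ,  0.115,  0.12 ,  0.125,  0.13 ,  0.135,  0.14 ,  0.145]))
plat 784 [ 0.54559405 -0.26771936  0.12636953] [ 0.54618445 -0.26755394  0.12622467] ((546.5523071289062, -268.400634765625), (63.53836441040039, 116.17805480957031), 76.91949462890625)
knob 105 [ 0.4395096  -0.24085989  0.07903486] [ 0.45998281 -0.22241292  0.09194448] [ 0.42515065 -0.26117992  0.05647786]
tray ((551.5357055664062, -269.03704833984375), (130.61434936523438, 170.42245483398438), 75.41018676757812)
(array([  9,   1,   5,   2,   0,   0,   3, 236, 641, 124,  27,  44,  13,
        12,  47, 309]), array([0.15 , 0.155, 0.16 , 0.165, 0.17 , 0.175, 0.18 , 0.185, 0.19 ,
       0.195, 0.2  , 0.205, 0.21 , 0.215, 0.22 , 0.225, 0.23 ]))
housing ((664.918701171875, 13.853754043579102), 60.89651870727539) 0.19192039241628966
foot 1087 ((710.3358764648438, 156.80963134765625), (186.89076232910156, 108.24024200439453), 2.7715108394622803)
column 230 [0.72822336 0.1425815  0.29999458] [0.75231819 0.17599983 0.33422283] [0.72664818 0.14221955 0.32395465]
S housing ((672.2775268554688, 20.106842041015625), 63.10152816772461) [0.15160703 0.18915022 0.20503455]
S plat [ 0.55584047 -0.262415    0.12379114] ((552.1774291992188, -263.1098327636719), (63.50185012817383, 122.22698211669922), 76.02410125732422)
S col [0.74727589 0.14647302 0.29336867] [0.7561497  0.16526792 0.33084988] [0.72370371 0.13331967 0.24017956]
```

Request:
move_arm --jaw '[8.5,8.5,8.5,8.5,8.5,8.5,8.5,8.5,8.5,8.5,8.5,8.5]' --dp '[[0,0,0],[0,0,0],[0,0,0],[0,0,0],[0,0,0],[2.5,-2.8,0],[2.5,-2.8,0],[2.5,-2.8,0],[2.5,-2.8,0],[2.5,-2.8,0],[2.5,-2.8,0],[2.5,-2.8,0]]' --turn '[[0,0,0.114],[0,0,0.114],[0,0,0.114],[0,0,0.114],[0,0,0.114],[0,0,0],[0,0,0],[0,0,0],[0,0,0],[0,0,0],[0,0,0],[0,0,0]]' --force 60

```text
time_s: 2.3
position: [0.3946, -0.3719, 0.2315]
tool_rot: [[0.97, -0.242, 0.0], [-0.242, -0.97, -0.0], [0.0, 0.0, -1.0]]
ft_force: [-0.1, -0.7, 0.2]
grip_width: 0.0848
gripper_force: 0.0
```

Request:
move_arm --jaw '[8.5,8.5,8.5,8.5,8.5,8.5]' --dp '[[2.5,-2.8,0],[2.5,-2.8,0],[2.5,-2.8,0],[2.5,-2.8,0],[2.5,-2.8,0],[0,0,3]]' --turn '[[0,0,0],[0,0,0],[0,0,0],[0,0,0],[0,0,0],[0,0,0]]'

```text
time_s: 2.8
position: [0.5544, -0.2649, 0.2058]
tool_rot: [[0.972, -0.237, 0.01], [-0.236, -0.972, -0.006], [0.011, 0.003, -1.0]]
ft_force: [0.7, -0.9, -0.1]
grip_width: 0.0848
gripper_force: 0.0
```

```bash
cat >> h.py <<'E'
def to(p):
    "shift from the TCP to p in cm along the tool's axes"
    s=observe(); return np.round(np.array(s["tool_rot"]).T@(np.array(p)-s["position"])*100,2)
def st():
    s=observe(); R=np.array(s["tool_rot"]); print(s["time_s"],np.round(s["position"],4),"xyaw",np.degrees(np.arctan2(R[1,0],R[0,0])),"z",np.round(R[:,2],3),"w",s["grip_width"],s["gripper_force"],"F",np.round(s["ft_force"],2),"M",np.round(s["wrist_torque"],3),"q",np.round(s["q"],1))
E
python3 -c "
from h import *
st();print(to([.548,-.267,.098]))"
```

```text
2.8 [ 0.5544 -0.2649  0.2058] xyaw -13.680493037573692 z [ 0.01  -0.006 -1.   ] w 0.08480603462846073 0.0 F [ 0.73 -0.88 -0.06] M [ 0.017 -0.019 -0.029] q [-36.6  29.   66.5   0.1  83.8  67.1]
[-0.69  0.32 10.77]
```

Request:
move_arm --jaw '[8.5,8.5,8.5,8.5,8.5,6,6,6,6,6,6,6]' --dp '[[-0.5,0.2,0],[0,0,3.5],[0,0,3.5],[0,0,3.5],[0,0,0.7],[0,0,0],[0,0,0],[0,0,0],[0,0,0],[0,0,0],[0,0,0],[0,0,0]]' --turn '[[0,0,0],[0,0,0],[0,0,0],[0,0,0],[0,0,0],[0,0,0],[0,0,0],[0,0,0],[0,0,0],[0,0,0],[0,0,0],[0,0,0]]' --force 60

```text
time_s: 3.8
position: [0.5437, -0.2685, 0.0916]
tool_rot: [[0.97, -0.242, 0.003], [-0.242, -0.97, -0.002], [0.003, 0.001, -1.0]]
ft_force: [-1.0, 3.7, 7.4]
grip_width: 0.0613
gripper_force: 66.9
```

```bash
python3 -c "
from h import *
st()"
```

```text
3.8 [ 0.5437 -0.2685  0.0916] xyaw -13.98058672355062 z [ 0.003 -0.002 -1.   ] w 0.06133928480366924 66.91511705517769 F [-0.98  3.74  7.4 ] M [ 0.496  0.249 -0.069] q [-37.5  34.5  76.8   0.   68.5  66.5]
```

Request:
move_arm --jaw '[6,6,6,6,6,6,6,6,6,6,6,6]' --dp '[[0,0,-1],[0,0,-2],[0,0,-2],[0,0,-1],[0,0,0],[0,0,0],[0,0,0],[0,0,0],[-0.2,-1.5,0],[-0.2,-2.5,0],[-0.2,-2.5,0],[-0.2,-2.5,0]]' --turn '[[0,0,0],[0,0,0],[0,0,0],[0,0,0],[0,0,-0.076],[0,0,-0.076],[0,0,-0.076],[0,0,-0.077],[0,0,0],[0,0,0],[0,0,0],[0,0,0]]'

```text
time_s: 4.8
position: [0.529, -0.1782, 0.1491]
tool_rot: [[0.998, 0.06, -0.001], [0.06, -0.998, 0.0], [-0.001, -0.0, -1.0]]
ft_force: [-0.4, 0.5, -7.6]
grip_width: 0.0612
gripper_force: 68.5
```

Request:
move_arm --jaw '[6,6,6,6,6,6,6,6,6,6]' --dp '[[0,-2.5,0],[0,-2.5,0],[0,-2.5,0],[0,-2.5,0],[0,-2.5,0],[0,-2.5,0],[0,-2.5,0],[0,-1,0],[0,0,0],[0,0,0]]' --turn '[[0,0,0],[0,0,0],[0,0,0],[0,0,0],[0,0,0],[0,0,0],[0,0,0],[0,0,0],[0,0,0],[0,0,0]]'

```text
time_s: 5.63
position: [0.5184, 0.0056, 0.1494]
tool_rot: [[0.998, 0.062, 0.0], [0.062, -0.998, -0.001], [0.0, 0.001, -1.0]]
ft_force: [-0.5, -0.5, -7.3]
grip_width: 0.0609
gripper_force: 69.1
```

```bash
python3 - <<'E'
from h import *
st(); print(to([.518,.006,.0836]))
im,D=cams.get_image("scene"); cv2.imwrite("pics/s1.png",cv2.resize(im[100:300,150:470,::-1],(800,500)))
P=cloud("scene",D);x,y,z=np.moveaxis(P,-1,0)
m=(abs(x-.52)<.12)&(abs(y)<.08)&(D>0)&(z<.12)
print(np.percentile(z[m],[1,50]))
E
```

```text
5.6333 [0.5184 0.0056 0.1494] xyaw 3.5417329501418666 z [ 0.    -0.001 -1.   ] w 0.06092610560804808 69.05165366828442 F [-0.45 -0.49 -7.27] M [-0.018 -0.052 -0.009] q [-12.5  23.1  87.   -0.   69.9  74. ]
[-0.03 -0.05  6.58]
[-0.76055058 -0.0028958 ]
```

View pics/s1.png

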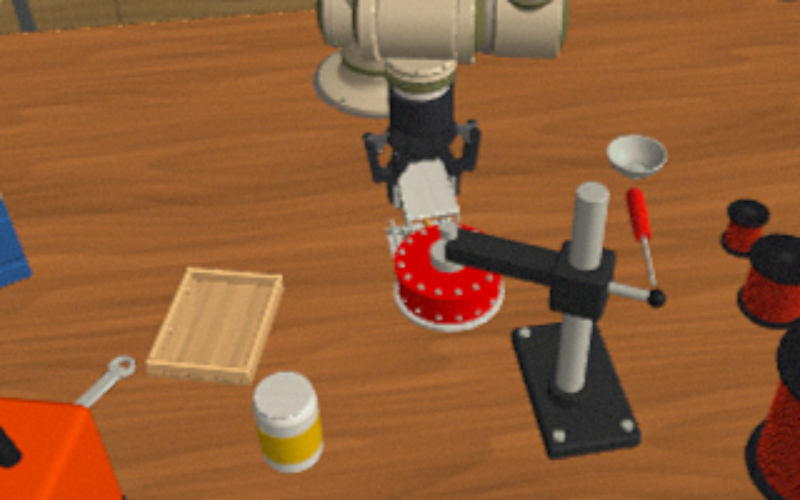

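Request:
move_arm --jaw '[6,6,6,6,6,6,6,6]' --dp '[[0,0,1.5],[0,0,2],[0,0,1.5],[0,0,0.7],[0,0,0.4],[0,0,0.3],[0,0,0.2],[0,0,0]]' --turn '[[0,0,0],[0,0,0],[0,0,0],[0,0,0],[0,0,0],[0,0,0],[0,0,0],[0,0,0]]'

```text
time_s: 6.35
position: [0.5189, 0.0054, 0.084]
tool_rot: [[0.998, 0.061, 0.002], [0.061, -0.998, -0.001], [0.002, 0.001, -1.0]]
ft_force: [0.7, -0.4, -5.7]
grip_width: 0.0614
gripper_force: 69.0
```

Request:
move_arm --jaw '[6,6,8.5,8.5,8.5,8.5,8.5]' --dp '[[0,0,0.1],[0,0,0],[0,0,0],[0,0,0],[0,0,0],[0,0,0],[0,0,0]]' --turn '[[0,0,0],[0,0,0],[0,0,0],[0,0,0],[0,0,0],[0,0,0],[0,0,0]]'

```text
time_s: 6.93
position: [0.5184, 0.0057, 0.0824]
tool_rot: [[0.998, 0.061, 0.0], [0.061, -0.998, 0.0], [0.0, 0.0, -1.0]]
ft_force: [-0.0, 0.4, -0.1]
grip_width: 0.0851
gripper_force: 0.0
```

Request:
move_arm --jaw '[8.5,8.5,8.5,8.5,8.5,8.5,8.5,8.5,8.5,8.5]' --dp '[[0,0,-3],[0,0,-4],[0,0,-4],[0,0,-2],[-3.5,0,0],[-3.5,0,0],[-3.5,0,0],[-3.5,0,0],[0,0,0],[0,0,0]]' --turn '[[0,0,0],[0,0,0],[0,0,0],[0,0,0],[0,0,0],[0,0,0],[0,0,0],[0,0,0],[0,0,0],[0,0,0]]'

```text
time_s: 7.77
position: [0.3777, -0.0027, 0.2128]
tool_rot: [[0.998, 0.06, 0.001], [0.06, -0.998, -0.0], [0.001, 0.0, -1.0]]
ft_force: [0.5, -0.3, -0.6]
grip_width: 0.085
gripper_force: 0.0
```

```bash
cat >> h.py <<'E'
from scipy.optimize import least_squares
def housing(tag=None):
    im,D=cams.get_image("top"); P=cloud("top",D); x,y,z=np.moveaxis(P,-1,0)
    hsv=cv2.cvtColor(im,cv2.COLOR_RGB2HSV)
    red=(abs(x-.665)<.09)&(abs(y-.014)<.09)&(abs(z-.191)<.012)&(hsv[...,1]>150)&((hsv[...,0]<10)|(hsv[...,0]>170))
    if tag: cv2.imwrite(f"pics/{tag}.png",cv2.resize(im[80:320,200:520,::-1],(800,600)))
    return im,D,P,red
E
python3 - <<'E'
from h import *
st()
im,D,P,red=housing("t1")
q=P[red]; zz=np.median(q[:,2]); c,f=cal("top")
# contour of the red rim in pixels -> rays to z=top -> circle fit
cn=max(cv2.findContours(red.astype(np.uint8),0,cv2.CHAIN_APPROX_NONE)[0],key=cv2.contourArea)
h=cv2.convexHull(cn)[:,0,:]; W=np.array([ray("top",u+.5,v+.5,zz) for u,v in h])
r=least_squares(lambda p:np.hypot(W[:,0]-p[0],W[:,1]-p[1])-p[2],[.665,.014,.06],loss="soft_l1",f_scale=.002); print("housing",zz,r.x,r.fun.round(4))
x,y,z=np.moveaxis(P,-1,0)
t=(abs(x-.52)<.1)&(abs(y)<.06)&(abs(z-.118)<.009); q=P[t]; print("plat",t.sum(),q.mean(0),np.median(q[:,2]),cv2.minAreaRect((q[:,:2]*1000).astype(np.float32)))
for n in("top","scene"):
    if n=="scene": cams.get_image(n)
    for k,zz in(("jack_knob",.059),("jack_top",.118),("jack",0)):
        for a in cams.mark_of(n,k)[:1]:
            u,v=a["location"][0]*640,a["location"][1]*400; print(n,k,a["p"],u,v,ray(n,u,v,zz))
E
```

```text
7.7667 [ 0.3777 -0.0027  0.2128] xyaw 3.436604584618411 z [ 0.001 -0.    -1.   ] w 0.08498803920183788 0.0 F [ 0.51 -0.3  -0.6 ] M [-0.017 -0.023  0.018] q [-18.5   5.3 100.6   0.   74.1  68. ]
housing 0.19179566774041368 [0.66473171 0.0141078  0.06011423] [ 0.      0.0004  0.0001 -0.0001  0.0001  0.      0.0006  0.001   0.0001
 -0.0006 -0.0015 -0.0004 -0.0009  0.0006  0.0005  0.0002  0.0004  0.0006
  0.0002 -0.0003  0.0002  0.0002 -0.0018 -0.0003 -0.     -0.    ]
plat 749 [0.52111909 0.00646939 0.11861745] 0.11866640753874758 ((521.1964721679688, 6.522390365600586), (115.7728042602539, 61.834190368652344), 3.9338619709014893)
top jack_top 0.72 326.4 201.6 [0.52973222 0.00211523 0.118     ]
top jack 0.7 323.58400000000006 210.08 [0.50750538 0.01148736 0.        ]
scene jack_knob 0.49 311.616 179.4 [ 0.40041247 -0.00649115  0.059     ]
scene jack 0.83 323.328 217.07999999999998 [0.5291022  0.01660795 0.        ]
```

View pics/t1.png

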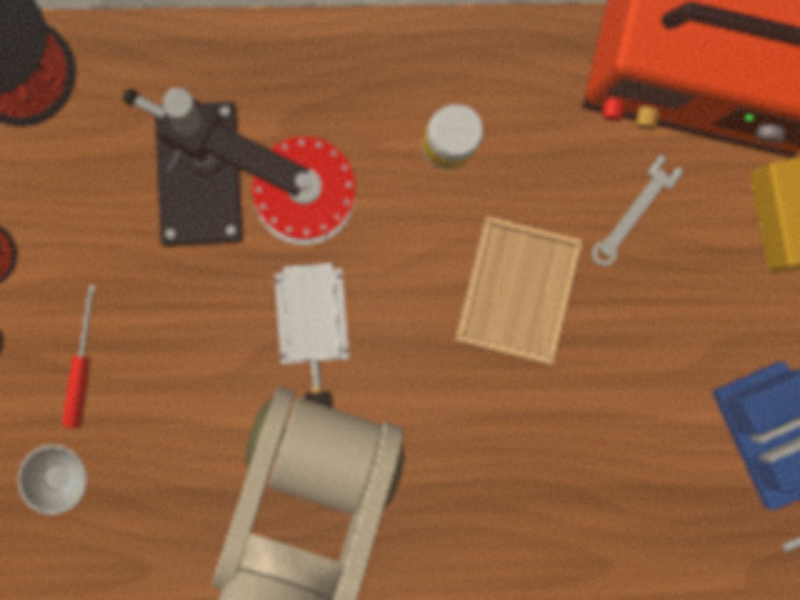

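Request:
move_arm --jaw '[8.5,8.5,8.5,8.5,8.5]' --dp '[[0,0,0],[0,0,0],[0,0,0],[0,0,0],[0,0,0]]' --turn '[[0,0.0875,0],[0,0.0875,0],[0,0.0875,0],[0,0.0875,0],[0,0,0]]' --force 30

```text
time_s: 8.58
position: [0.3769, -0.0023, 0.2116]
tool_rot: [[0.937, 0.06, 0.343], [0.056, -0.998, 0.021], [0.344, -0.001, -0.939]]
ft_force: [0.5, 0.1, -0.2]
grip_width: 0.0852
gripper_force: 0.0
```

```bash
python3 - <<'E'
from h import *
st()
print(to([.4162,.0004,.039]))
E
```

```text
8.5833 [ 0.3769 -0.0023  0.2116] xyaw 3.420562838097556 z [ 0.343  0.021 -0.939] w 0.08515345658403842 0.0 F [ 0.54  0.09 -0.2 ] M [0.028 0.165 0.009] q [-25.6  -3.6 112.8  12.   53.6  55.3]
[-2.24 -0.02 17.56]
```

Request:
move_arm --jaw '[8.5,8.5,8.5,8.5,8.5,8.5,8.5,8.5,8.5]' --dp '[[-2.24,0,0],[0,0,2.5],[0,0,3],[0,0,3],[0,0,3],[0,0,2.5],[0,0,2],[0,0,1.5],[0,0,0]]' --turn '[[0,0,0],[0,0,0],[0,0,0],[0,0,0],[0,0,0],[0,0,0],[0,0,0],[0,0,0],[0,0,0]]'

```text
time_s: 9.33
position: [0.4183, 0.0, 0.0378]
tool_rot: [[0.939, 0.062, 0.338], [0.057, -0.998, 0.024], [0.338, -0.003, -0.941]]
ft_force: [-0.2, 0.0, -0.7]
grip_width: 0.0849
gripper_force: 0.0
```

```bash
python3 - <<'E'
from h import *
st()
print(to([.4162,.0004,.039]))
im,D=cams.get_image("scene"); cv2.imwrite("pics/s2.png",cv2.resize(im[120:270,240:440,::-1],(800,600)))
E
```

```text
9.3333 [0.4183 0.     0.0378] xyaw 3.4999722425931457 z [ 0.338  0.024 -0.941] w 0.08494211292990592 0.0 F [-0.17  0.04 -0.66] M [-0.041  0.194 -0.01 ] q [-21.8  21.8 124.3  28.4  18.   38.7]
[-0.15 -0.05 -0.19]
```

View pics/s2.png

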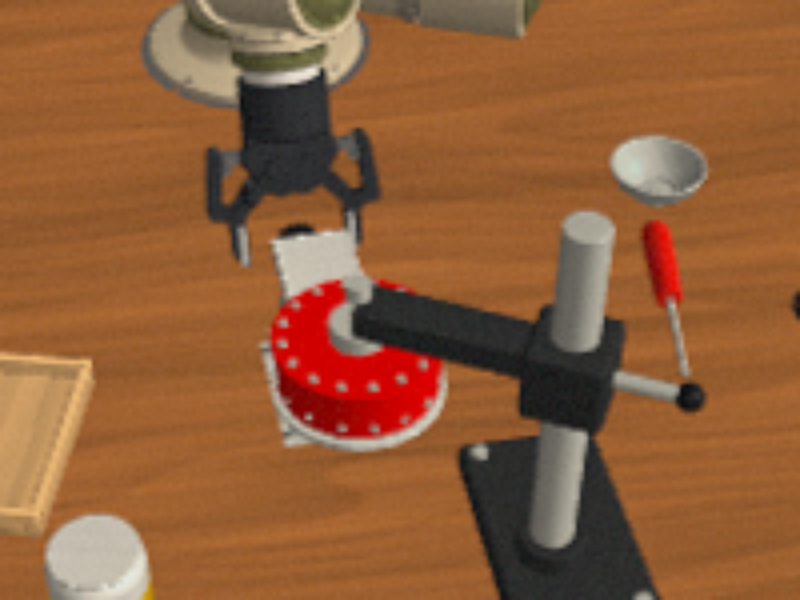

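Request:
move_arm --jaw '[3,3,3,3,3,3,3,3]' --dp '[[0,0,0],[0,0,0],[0,0,0],[0,0,0],[0,0,0],[0,0,0],[0,0,0],[0,0,0]]' --turn '[[0,0,0],[0,0,0],[0,0,0],[0,0,0],[0,0,0],[0,0,0],[0,0,0],[0,0,0]]' --force 30

```text
time_s: 10.05
position: [0.4175, -0.0004, 0.0409]
tool_rot: [[0.937, 0.061, 0.343], [0.058, -0.998, 0.021], [0.344, 0.0, -0.939]]
ft_force: [-2.4, -0.2, 6.3]
grip_width: 0.0351
gripper_force: 30.3
```

```bash
python3 - <<'E'
from h import *
st()
im,D,P,red=housing(); x,y,z=np.moveaxis(P,-1,0)
t=(abs(x-.52)<.1)&(abs(y)<.06)&(abs(z-.118)<.009)&(im.min(-1)>120); q=P[t]; print("plat",t.sum(),q.mean(0),cv2.minAreaRect((q[:,:2]*1000).astype(np.float32)))
E
```

```text
10.05 [ 4.175e-01 -4.000e-04  4.090e-02] xyaw 3.5132095619565407 z [ 0.343  0.021 -0.939] w 0.03514402906618515 30.341444313526154 F [-2.35 -0.15  6.33] M [0.147 0.129 0.193] q [-21.9  21.3 124.4  28.4  18.   38.7]
plat 745 [0.52066529 0.00635769 0.11852788] ((520.8076782226562, 6.336719512939453), (115.0165023803711, 61.888160705566406), 4.850216865539551)
```

Request:
move_arm --jaw '[3,3,3,3,3,3,3,3,3,3,3,3]' --dp '[[0.75,0,0.275],[1.5,0,0.55],[1.5,0,0.55],[1.5,0,0.55],[1.5,0,0.55],[1.5,0,0.55],[1.5,0,0.55],[1.5,0,0.55],[1.5,0,0.55],[0.75,0,0.275],[0,0,0],[0,0,0]]' --turn '[[0,0,0],[0,0,0],[0,0,0],[0,0,0],[0,0,0],[0,0,0],[0,0,0],[0,0,0],[0,0,0],[0,0,0],[0,0,0],[0,0,0]]'

```text
time_s: 11.1
position: [0.562, 0.0084, 0.041]
tool_rot: [[0.937, 0.061, 0.345], [0.057, -0.998, 0.02], [0.345, 0.001, -0.938]]
ft_force: [3.4, 3.6, 1.4]
grip_width: 0.0347
gripper_force: 29.8
```

```bash
cat >> h.py <<'E'
def jackpose(tag=None):
    "platform's visible front edge + scene view; returns points of the platform outside the housing"
    im,D,P,red=housing(tag); x,y,z=np.moveaxis(P,-1,0)
    t=(x>.57)&(x<.76)&(abs(y-.014)<.06)&(abs(z-.118)<.012)&(im.min(-1)>110)
    q=P[t]; return t.sum(),q
E
python3 - <<'E'
from h import *
st()
n,q=jackpose("t2"); print(n, q.min(0),q.max(0),q.mean(0))
im,D=cams.get_image("scene"); cv2.imwrite("pics/s3.png",cv2.resize(im[140:260,260:420,::-1],(800,600)))
for n in("top","scene"):
    for k,zz in(("jack_knob",.059),("jack_top",.118),("jack",0)):
        for a in cams.mark_of(n,k)[:1]:
            u,v=a["location"][0]*640,a["location"][1]*400; print(n,k,a["p"],u,v,ray(n,u,v,zz))
E
```

```text
11.1 [0.562  0.0084 0.041 ] xyaw 3.4951484503480583 z [ 0.345  0.02  -0.938] w 0.03467839959063765 29.81283187866211 F [3.4  3.6  1.44] M [ 0.445 -0.511  0.231] q [-14.   30.  102.4  12.4  28.8  62.7]
10 [ 0.60610362 -0.02070973  0.10619555] [0.61361722 0.03852297 0.12240372] [0.60976749 0.00416837 0.11813266]
top jack_knob 0.42 323.328 195.6 [0.55226953 0.01165651 0.059     ]
top jack 0.75 321.216 163.39999999999998 [0.66512486 0.0179978  0.        ]
scene jack_top 0.68 326.4 221.4 [0.66358056 0.00919745 0.118     ]
scene jack 0.65 329.728 248.8 [6.67462036e-01 1.82054575e-02 1.11022302e-16]
```

View pics/t2.png

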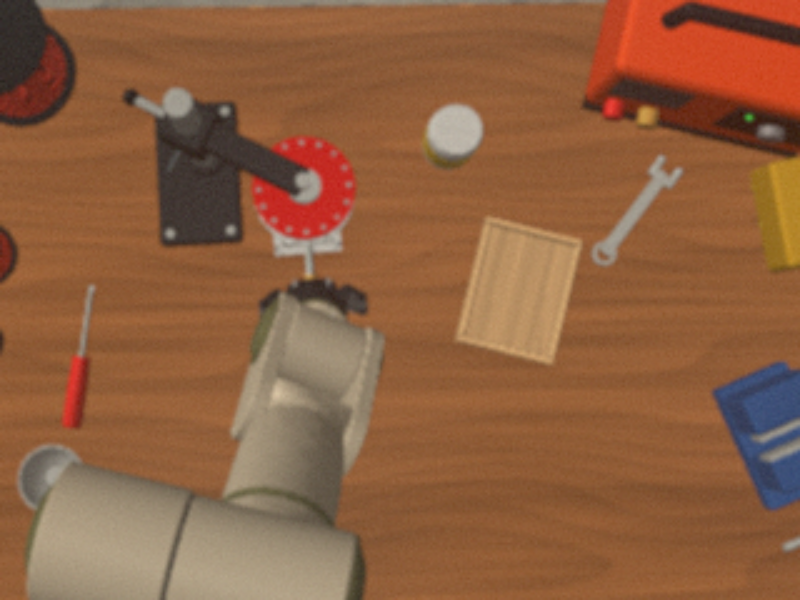

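View pics/s3.png

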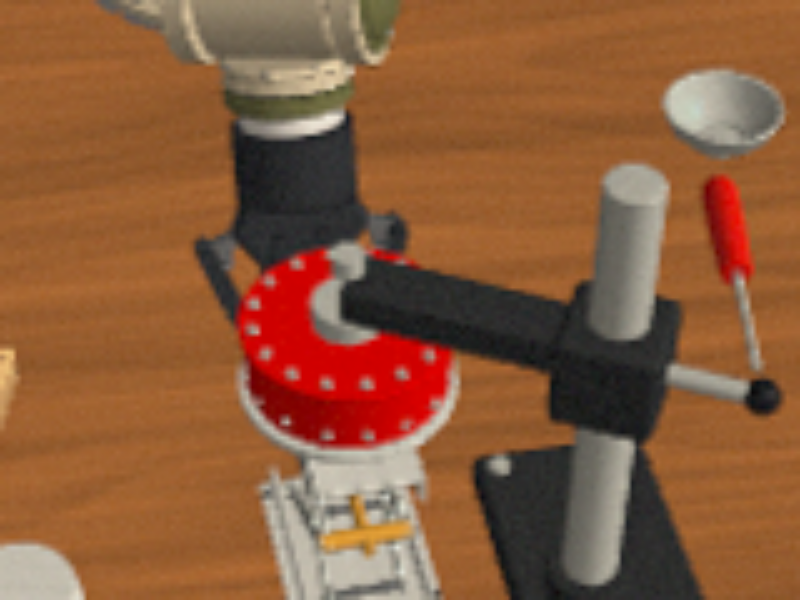

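Request:
move_arm --jaw '[3,3,3,3,3,3,3]' --dp '[[0,-0.18,-0.02],[0,-0.18,-0.02],[0,-0.18,-0.02],[0,-0.18,-0.02],[0,-0.18,-0.02],[0,-0.18,-0.02],[0,0,0]]' --turn '[[0.094,0,0.0345],[0.094,0,0.0345],[0.094,0,0.0345],[0.094,0,0.0345],[0.094,0,0.0345],[0.094,0,0.0345],[0,0,0]]'

```text
time_s: 12.08
position: [0.5595, 0.0179, 0.0439]
tool_rot: [[0.95, 0.048, 0.309], [-0.14, -0.819, 0.557], [0.28, -0.572, -0.771]]
ft_force: [-1.1, 3.6, 11.6]
grip_width: 0.0353
gripper_force: 31.7
```

```bash
cat >> h.py <<'E'
def roll():
    R=np.array(observe()["tool_rot"]); a=np.radians(3.5); jx=np.array([np.cos(a),np.sin(a),0]); jy=np.array([-np.sin(a),np.cos(a),0])
    s=observe(); F=np.array(s["ft_force"]); M=np.array(s["wrist_torque"]); z=R[:,2]
    print("roll",np.arctan2(z@jy,-z[2]).round(3),"pitch",np.arcsin(z@jx).round(3),"jackframe F",np.round([F@jx,F@jy,F[2]],2),"M",np.round([M@jx,M@jy,M[2]],3),"knob est",np.round(np.array(s["position"])-.019*z,4))
E
python3 -c "
from h import *
st();roll()"
```

```text
12.0833 [0.5595 0.0179 0.0439] xyaw -8.407517449110156 z [ 0.309  0.557 -0.771] w 0.0352536205698883 31.69922947883606 F [-1.13  3.56 11.59] M [ 1.27  -0.611  0.672] q [-28.4  35.6 100.5  50.3  55.9  30.8]
roll 0.609 pitch 0.35 jackframe F [-0.91  3.62 11.59] M [ 1.231 -0.688  0.672] knob est [0.5536 0.0073 0.0585]
```

Request:
move_arm --jaw '[5,5,5,5,5,5,5,5,5,5,5]' --dp '[[0,0,0],[0.03,-0.06,-0.08],[0,0,0],[0,0,0],[0,0.18,-0.01],[0,0.18,-0.01],[0,0.18,-0.01],[0,0.18,-0.01],[0,0.18,-0.01],[0,0.18,-0.01],[0,0,0]]' --turn '[[0,0,0],[0,0,0],[0,0,0],[0,0,0],[-0.094,0,-0.0345],[-0.094,0,-0.0345],[-0.094,0,-0.0345],[-0.094,0,-0.0345],[-0.094,0,-0.0345],[-0.094,0,-0.0345],[0,0,0]]'

```text
time_s: 13.0
position: [0.5598, 0.01, 0.0421]
tool_rot: [[0.937, 0.065, 0.343], [0.063, -0.998, 0.017], [0.343, 0.005, -0.939]]
ft_force: [0.1, 0.4, -0.9]
grip_width: 0.0495
gripper_force: 0.0
```

```bash
python3 -c "
from h import *
st();roll()"
```

```text
13.0 [0.5598 0.01   0.0421] xyaw 3.840059411939629 z [ 0.343  0.017 -0.939] w 0.04954928704566803 0.0 F [ 0.1   0.39 -0.94] M [ 0.024  0.239 -0.022] q [-13.8  29.8 102.5  11.8  28.9  63.1]
roll -0.004 pitch 0.35 jackframe F [ 0.12  0.39 -0.94] M [ 0.038  0.237 -0.022] knob est [0.5533 0.0097 0.06  ]
```

Request:
move_arm --jaw '[5,5,5,5,5,5,5]' --dp '[[0,0.18,-0.01],[0,0.18,-0.01],[0,0.18,-0.01],[0,0.18,-0.01],[0,0.18,-0.01],[0,0.18,-0.01],[0,0,0]]' --turn '[[-0.094,0,-0.0345],[-0.094,0,-0.0345],[-0.094,0,-0.0345],[-0.094,0,-0.0345],[-0.094,0,-0.0345],[-0.094,0,-0.0345],[0,0,0]]'

```text
time_s: 13.58
position: [0.5568, -0.0002, 0.0402]
tool_rot: [[0.934, 0.061, 0.352], [0.213, -0.887, -0.41], [0.287, 0.458, -0.841]]
ft_force: [-2.3, 0.9, -1.1]
grip_width: 0.05
gripper_force: 0.0
```

```bash
python3 -c "
from h import *
st();roll()"
```

```text
13.5833 [ 5.568e-01 -2.000e-04  4.020e-02] xyaw 12.820509798644277 z [ 0.352 -0.41  -0.841] w 0.049987269564118246 0.0 F [-2.32  0.93 -1.08] M [0.239 0.234 0.01 ] q [ -1.5  33.  102.8 -50.9  31.1 121.5]
roll -0.473 pitch 0.332 jackframe F [-2.26  1.07 -1.08] M [0.253 0.219 0.01 ] knob est [0.5501 0.0076 0.0562]
```

Request:
move_arm --jaw '[5,5,3,3,3,3,3]' --dp '[[0.4,0.09,-0.23],[0,0,0],[0,0,0],[0,0,0],[0,0,0],[0,0,0],[0,0,0]]' --turn '[[0,0,0],[0,0,0],[0,0,0],[0,0,0],[0,0,0],[0,0,0],[0,0,0]]' --force 8

```text
time_s: 14.17
position: [0.5607, -0.0002, 0.045]
tool_rot: [[0.933, 0.058, 0.354], [0.21, -0.888, -0.408], [0.291, 0.455, -0.841]]
ft_force: [0.6, -1.1, 3.0]
grip_width: 0.0354
gripper_force: 21.2
```

```bash
python3 -c "
from h import *
st();roll()"
```

```text
14.1667 [ 5.607e-01 -2.000e-04  4.500e-02] xyaw 12.680949304959238 z [ 0.354 -0.408 -0.841] w 0.03537609979401611 21.222917139530182 F [ 0.63 -1.14  3.04] M [-0.126  0.049  0.013] q [ -1.5  32.7 102.1 -49.6  31.6 120.2]
roll -0.472 pitch 0.335 jackframe F [ 0.56 -1.18  3.04] M [-0.123  0.056  0.013] knob est [0.5539 0.0075 0.061 ]
```

Request:
move_arm --jaw '[3,3,3,3,3,3,3]' --dp '[[0.005,-0.14,-0.015],[0.005,-0.14,-0.015],[0.005,-0.14,-0.015],[0.005,-0.14,-0.015],[0.005,-0.14,-0.015],[0,0,0],[0,0,0]]' --turn '[[0.075,0,0.0275],[0.075,0,0.0275],[0.075,0,0.0275],[0.075,0,0.0275],[0.075,0,0.0275],[0,0,0],[0,0,0]]'

```text
time_s: 14.75
position: [0.5603, 0.006, 0.0435]
tool_rot: [[0.941, 0.057, 0.333], [0.082, -0.995, -0.061], [0.327, 0.085, -0.941]]
ft_force: [1.8, 0.8, 2.7]
grip_width: 0.0352
gripper_force: 21.5
```

```bash
python3 -c "
from h import *
st();roll()"
```

```text
14.75 [0.5603 0.006  0.0435] xyaw 4.953960786822203 z [ 0.333 -0.061 -0.941] w 0.03520533060359059 21.542741060256958 F [1.81 0.75 2.75] M [ 0.152 -0.198  0.209] q [-11.7  29.8 101.9   0.9  28.5  73.5]
roll -0.086 pitch 0.335 jackframe F [1.85 0.64 2.75] M [ 0.14  -0.207  0.209] knob est [0.554  0.0072 0.0614]
```

Request:
move_arm --jaw '[3,3,3]' --dp '[[0.28,0,0.1],[0,0,0],[0,0,0]]' --turn '[[0,0,0],[0,0,0],[0,0,0]]'

```text
time_s: 15.0
position: [0.5617, 0.007, 0.0433]
tool_rot: [[0.942, 0.059, 0.33], [0.084, -0.995, -0.061], [0.324, 0.085, -0.942]]
ft_force: [-8.6, -4.4, 11.9]
grip_width: 0.0352
gripper_force: 22.2
```

```bash
cat >> h.py <<'E'
def avg(n=6):
    a=np.radians(3.5); B=np.array([[np.cos(a),np.sin(a),0],[-np.sin(a),np.cos(a),0],[0,0,1]]); F=[];M=[]
    for i in range(n):
        cams.get_image("top"); s=observe(); F.append(B@s["ft_force"]); M.append(B@s["wrist_torque"])
    F,M=np.mean(F,0),np.mean(M,0); R=B@np.array(s["tool_rot"]); z=R[:,2]
    print("t",s["time_s"],"roll",np.arctan2(z[1],-z[2]).round(3),"F",F.round(2),"M",M.round(3),"lever",(z[1]*F[2]-z[2]*F[1]).round(3),"T.12",(M[0]-.12*(z[1]*F[2]-z[2]*F[1])).round(3),"tcp",np.round(s["position"],4),"grip",round(s["gripper_force"],1),s["grip_width"].__round__(4))
E
python3 -c "
from h import *
avg()"
```

```text
t 15.3 roll -0.086 F [-8.76 -3.83 11.28] M [-0.589  0.922 -0.42 ] lever -4.525 T.12 -0.046 tcp [0.5617 0.007  0.0433] grip 22.2 0.0358
```

Request:
move_arm --jaw '[3,3,3]' --dp '[[-0.28,0,-0.1],[0,0,0],[0,0,0]]' --turn '[[0,0,0],[0,0,0],[0,0,0]]'

```text
time_s: 15.55
position: [0.5601, 0.0069, 0.0435]
tool_rot: [[0.941, 0.059, 0.332], [0.083, -0.995, -0.06], [0.327, 0.084, -0.941]]
ft_force: [-1.1, -1.0, 5.7]
grip_width: 0.0352
gripper_force: 21.4
```

```bash
python3 -c "
from h import *
avg()"
```

```text
t 15.85 roll -0.085 F [-1.01 -0.86  5.88] M [-0.237  0.021 -0.125] lever -1.281 T.12 -0.083 tcp [0.5601 0.0069 0.0435] grip 21.4 0.0351
```

Request:
move_arm --jaw '[3,3,3,3]' --dp '[[0.03,0,-0.075],[0.005,-0.18,-0.02],[0.005,-0.18,-0.02],[0,0,0]]' --turn '[[0,0,0],[0.094,0,0.0345],[0.094,0,0.0345],[0,0,0]]'

```text
time_s: 16.18
position: [0.5595, 0.0097, 0.0437]
tool_rot: [[0.946, 0.052, 0.32], [0.013, -0.992, 0.123], [0.324, -0.113, -0.939]]
ft_force: [2.0, 5.4, 3.6]
grip_width: 0.0355
gripper_force: 22.0
```

```bash
sed -i 's/"T.12"/"T.11"/; s/-\.12\*/-.11*/' h.py; python3 -c "
from h import *
avg()"
```

```text
t 16.4833 roll 0.103 F [ 1.86 -0.72  1.3 ] M [-0.036 -0.212  0.007] lever -0.553 T.11 0.025 tcp [0.5595 0.0104 0.0441] grip 21.1 0.0355
```

Request:
move_arm --jaw '[3,3,3,3]' --dp '[[0.005,-0.18,-0.02],[0.005,-0.18,-0.02],[0,0,0],[0,0,0]]' --turn '[[0.094,0,0.0345],[0.094,0,0.0345],[0,0,0],[0,0,0]]'

```text
time_s: 16.82
position: [0.5588, 0.0137, 0.0447]
tool_rot: [[0.95, 0.047, 0.309], [-0.051, -0.952, 0.301], [0.309, -0.302, -0.902]]
ft_force: [1.0, 2.6, 3.5]
grip_width: 0.0349
gripper_force: 21.9
```

```bash
python3 -c "
from h import *
avg()"
```

```text
t 17.1167 roll 0.303 F [-0.19  0.04  1.08] M [-0.066  0.146  0.132] lever 0.343 T.11 -0.104 tcp [0.5589 0.014  0.0449] grip 21.6 0.0352
```

Request:
move_arm --jaw '[3,3,3,3]' --dp '[[0.005,-0.18,-0.02],[0.005,-0.18,-0.02],[0,0,0],[0,0,0]]' --turn '[[0.094,0,0.0345],[0.094,0,0.0345],[0,0,0],[0,0,0]]'

```text
time_s: 17.45
position: [0.5585, 0.017, 0.0464]
tool_rot: [[0.953, 0.039, 0.301], [-0.114, -0.873, 0.475], [0.281, -0.486, -0.827]]
ft_force: [-1.7, 2.2, 4.0]
grip_width: 0.0352
gripper_force: 21.9
```

```bash
python3 -c "
from h import *
avg(8)"
```

```text
t 17.85 roll 0.503 F [-3.3   0.2   1.37] M [-0.077  0.493  0.422] lever 0.792 T.11 -0.164 tcp [0.5586 0.0172 0.0465] grip 21.8 0.0355
```

Request:
move_arm --jaw '[5,5,5,5,5]' --dp '[[0,0,0],[0,0,0],[0,0,0],[0,0,0],[0,0,0]]' --turn '[[0,0,0],[0,0,0],[0,0,0],[0,0,0],[0,0,0]]'

```text
time_s: 18.27
position: [0.5593, 0.0167, 0.0467]
tool_rot: [[0.952, 0.04, 0.303], [-0.114, -0.873, 0.474], [0.283, -0.486, -0.827]]
ft_force: [0.2, 0.4, 0.0]
grip_width: 0.0501
gripper_force: 0.0
```

```bash
python3 -c "
from h import *
avg(8); st()"
```

```text
t 18.6667 roll 0.504 F [-0.01  0.31  0.01] M [-0.236  0.157 -0.011] lever 0.257 T.11 -0.264 tcp [0.5591 0.0169 0.0467] grip 0.0 0.0505
18.6667 [0.5591 0.0169 0.0467] xyaw -6.817225236684755 z [ 0.302  0.475 -0.827] w 0.05046306662074212 0.0 F [ 0.5  -0.4   0.21] M [-0.295  0.118 -0.01 ] q [-26.2  33.6 100.4  45.4  51.8  35.4]
```

Request:
move_arm --jaw '[5,5,5,5,5,5,5,5,5,5,5,5]' --dp '[[0,0.18,-0.01],[0,0.18,-0.01],[0,0.18,-0.01],[0,0.18,-0.01],[0,0.18,-0.01],[0,0.126,-0.005],[0,0.126,-0.005],[0,0.126,-0.005],[0,0.126,-0.005],[0,0.126,-0.005],[0,0.126,-0.005],[0,0,0]]' --turn '[[-0.094,0,-0.0345],[-0.094,0,-0.0345],[-0.094,0,-0.0345],[-0.094,0,-0.0345],[-0.094,0,-0.0345],[-0.066,0,-0.024],[-0.066,0,-0.024],[-0.066,0,-0.024],[-0.066,0,-0.024],[-0.066,0,-0.024],[-0.066,0,-0.024],[0,0,0]]'

```text
time_s: 19.67
position: [0.5593, 0.0021, 0.0455]
tool_rot: [[0.935, 0.061, 0.349], [0.194, -0.912, -0.36], [0.296, 0.405, -0.865]]
ft_force: [-0.8, 0.1, 0.7]
grip_width: 0.05
gripper_force: 0.0
```

```bash
python3 -c "
from h import *
avg(4); st(); roll()
s=observe(); R=np.array(s['tool_rot']); print(np.round(R,3)); p=np.array([.5534,.0079,.0607])+.019*R[:,2]; print(to(p))"
```

```text
t 19.8667 roll -0.411 F [-0.69 -0.   -0.17] M [0.207 0.146 0.023] lever 0.064 T.11 0.2 tcp [0.5597 0.0006 0.046 ] grip 0.0 0.05
19.8667 [0.5597 0.0006 0.046 ] xyaw 11.442592889709035 z [ 0.348 -0.357 -0.867] w 0.050040960471314753 0.0 F [-0.01 -0.02  0.03] M [0.14  0.123 0.047] q [ -3.   31.8 102.1 -42.4  30.1 113.6]
roll -0.411 pitch 0.332 jackframe F [-0.01 -0.02  0.03] M [0.147 0.114 0.047] knob est [0.5531 0.0074 0.0625]
[[ 0.936  0.058  0.348]
 [ 0.189 -0.915 -0.357]
 [ 0.298  0.4   -0.867]]
[-0.02 -0.11  0.15]
```

Request:
move_arm --jaw '[3.5,3.5,3.5,3.5,3.5]' --dp '[[0,-0.05,0.1],[0,0,0],[0,0,0],[0,0,0],[0,0,0]]' --turn '[[0,0,0],[0,0,0],[0,0,0],[0,0,0],[0,0,0]]'

```text
time_s: 20.28
position: [0.56, 0.0007, 0.045]
tool_rot: [[0.935, 0.058, 0.349], [0.19, -0.914, -0.359], [0.298, 0.402, -0.866]]
ft_force: [0.4, -2.0, 0.1]
grip_width: 0.0359
gripper_force: 19.1
```

```bash
python3 -c "
from h import *
avg(8)"
```

```text
t 20.6833 roll -0.413 F [-0.28 -1.47  0.54] M [-0.107  0.153 -0.099] lever -1.476 T.11 0.056 tcp [0.56   0.0009 0.045 ] grip 19.1 0.0351
```

Request:
move_arm --jaw '[3.54,3.54,3.54]' --dp '[[0,0,0],[0,0,0],[0,0,0]]' --turn '[[0,0,0],[0,0,0],[0,0,0]]'

```text
time_s: 20.93
position: [0.56, 0.001, 0.045]
tool_rot: [[0.935, 0.058, 0.349], [0.191, -0.914, -0.359], [0.298, 0.402, -0.866]]
ft_force: [-0.1, -2.1, 0.7]
grip_width: 0.0355
gripper_force: 16.3
```

Request:
move_arm --jaw '[3.57,3.57,3.57]' --dp '[[0,0,0],[0,0,0],[0,0,0]]' --turn '[[0,0,0],[0,0,0],[0,0,0]]'

```text
time_s: 21.18
position: [0.56, 0.001, 0.0449]
tool_rot: [[0.935, 0.058, 0.349], [0.191, -0.914, -0.359], [0.298, 0.402, -0.866]]
ft_force: [-0.8, -1.9, 0.9]
grip_width: 0.0355
gripper_force: 7.8
```

Request:
move_arm --jaw '[3.57,3.57,3.57,3.57,3.57,3.57]' --dp '[[0.003,-0.122,-0.012],[0.003,-0.122,-0.012],[0.003,-0.122,-0.012],[0.003,-0.122,-0.012],[0.003,-0.122,-0.012],[0.003,-0.122,-0.012]]' --turn '[[0.066,0,0.024],[0.066,0,0.024],[0.066,0,0.024],[0.066,0,0.024],[0.066,0,0.024],[0.066,0,0.024]]'

```text
time_s: 21.68
position: [0.5595, 0.0089, 0.044]
tool_rot: [[0.943, 0.058, 0.326], [0.051, -0.998, 0.029], [0.328, -0.011, -0.945]]
ft_force: [-2.4, 2.0, -1.3]
grip_width: 0.0356
gripper_force: 7.1
```

```bash
python3 -c "
from h import *
avg(6);roll()"
```

```text
t 21.9833 roll 0.004 F [0.73 0.84 1.52] M [0.245 0.037 0.262] lever 0.8 T.11 0.157 tcp [0.5595 0.0084 0.0439] grip 7.7 0.0355
roll 0.004 pitch 0.333 jackframe F [ 0.44 -1.34  1.15] M [-0.146  0.124  0.041] knob est [0.5533 0.0079 0.0619]
```

Request:
move_arm --jaw '[3.57,3.57,3.57,3.57]' --dp '[[0.003,-0.13,-0.014],[0.003,-0.13,-0.014],[0.003,-0.13,-0.014],[0,0,0]]' --turn '[[0.066,0,0.024],[0.066,0,0.024],[0.066,0,0.024],[0,0,0]]'

```text
time_s: 22.32
position: [0.5589, 0.0119, 0.0443]
tool_rot: [[0.948, 0.051, 0.314], [-0.022, -0.974, 0.224], [0.317, -0.219, -0.923]]
ft_force: [-1.1, 5.3, 6.2]
grip_width: 0.0356
gripper_force: 8.5
```

```bash
python3 -c "
from h import *
avg(6);roll()"
```

```text
t 22.6167 roll 0.214 F [-0.81 -0.18  1.94] M [0.027 0.164 0.158] lever 0.226 T.11 0.002 tcp [0.5591 0.0123 0.0446] grip 7.6 0.0357
roll 0.214 pitch 0.334 jackframe F [-1.74 -1.49  0.99] M [-0.141  0.24   0.095] knob est [0.5531 0.0081 0.0621]
```

Request:
move_arm --jaw '[3.57,3.57,3.57,3.57,3.57,5,5,5,5]' --dp '[[0.003,-0.13,-0.014],[0.003,-0.13,-0.014],[0.003,-0.13,-0.014],[0.003,-0.13,-0.014],[0,0,0],[0,0,0],[0,0,0],[0,0,0],[0,0,0]]' --turn '[[0.066,0,0.024],[0.066,0,0.024],[0.066,0,0.024],[0.066,0,0.024],[0,0,0],[0,0,0],[0,0,0],[0,0,0],[0,0,0]]'

```text
time_s: 23.37
position: [0.559, 0.017, 0.0469]
tool_rot: [[0.952, 0.043, 0.302], [-0.109, -0.878, 0.467], [0.285, -0.477, -0.831]]
ft_force: [0.3, -0.3, 0.1]
grip_width: 0.0502
gripper_force: 0.0
```

Request:
move_arm --jaw '[5,5,5,5,5,5,5,5,5,5,5,5]' --dp '[[0,0.18,-0.01],[0,0.18,-0.01],[0,0.18,-0.01],[0,0.18,-0.01],[0,0.18,-0.01],[0,0.126,-0.005],[0,0.126,-0.005],[0,0.126,-0.005],[0,0.126,-0.005],[0,0.126,-0.005],[0,0.126,-0.005],[0,0,0]]' --turn '[[-0.094,0,-0.0345],[-0.094,0,-0.0345],[-0.094,0,-0.0345],[-0.094,0,-0.0345],[-0.094,0,-0.0345],[-0.066,0,-0.024],[-0.066,0,-0.024],[-0.066,0,-0.024],[-0.066,0,-0.024],[-0.066,0,-0.024],[-0.066,0,-0.024],[0,0,0]]'

```text
time_s: 24.37
position: [0.5594, 0.0023, 0.046]
tool_rot: [[0.934, 0.062, 0.352], [0.199, -0.909, -0.367], [0.296, 0.413, -0.861]]
ft_force: [-0.4, 0.2, -0.3]
grip_width: 0.0501
gripper_force: 0.0
```

```bash
python3 -c "
from h import *
avg(2); roll()
s=observe(); R=np.array(s['tool_rot']); p=np.array([.5534,.0079,.0614])+.019*R[:,2]; print(to(p),s['q'])"
```

```text
t 24.4667 roll -0.419 F [ 0.46 -0.91  0.67] M [0.148 0.145 0.019] lever -1.043 T.11 0.263 tcp [0.5596 0.0016 0.0461] grip 0.0 0.0499
roll -0.419 pitch 0.334 jackframe F [ 1.02 -0.84  1.36] M [ 0.149  0.148 -0.015] knob est [0.5529 0.0085 0.0625]
[0.   0.02 0.14] [ -2.73165244  31.87162818 102.15072375 -43.46424058  30.23446427
 114.49713111]
```

Request:
move_arm --jaw '[3.57,3.57,3.57,3.57,3.57]' --dp '[[0,0,0.1],[0,0,0],[0,0,0],[0,0,0],[0,0,0]]' --turn '[[0,0,0],[0,0,0],[0,0,0],[0,0,0],[0,0,0]]'

```text
time_s: 24.88
position: [0.56, 0.0002, 0.0455]
tool_rot: [[0.935, 0.059, 0.35], [0.194, -0.91, -0.366], [0.297, 0.41, -0.862]]
ft_force: [0.4, 1.5, -0.8]
grip_width: 0.0359
gripper_force: 5.1
```

Request:
move_arm --jaw '[3.57,3.57,3.57,3.57,3.57,3.57,3.57]' --dp '[[0.003,-0.122,-0.012],[0.003,-0.122,-0.012],[0.003,-0.122,-0.012],[0.003,-0.122,-0.012],[0.003,-0.122,-0.012],[0.003,-0.122,-0.012],[0,0,0]]' --turn '[[0.066,0,0.024],[0.066,0,0.024],[0.066,0,0.024],[0.066,0,0.024],[0.066,0,0.024],[0.066,0,0.024],[0,0,0]]'

```text
time_s: 25.47
position: [0.5594, 0.0065, 0.0443]
tool_rot: [[0.944, 0.056, 0.326], [0.052, -0.998, 0.02], [0.327, -0.002, -0.945]]
ft_force: [1.3, 2.6, 0.8]
grip_width: 0.0357
gripper_force: 7.5
```

```bash
python3 -c "
from h import *
avg(6);roll()"
```

```text
t 25.7667 roll -0.004 F [-0.38 -0.93  0.27] M [-0.141  0.202 -0.014] lever -0.883 T.11 -0.044 tcp [0.5593 0.0078 0.0444] grip 6.0 0.0357
roll -0.004 pitch 0.333 jackframe F [-0.72 -2.52  1.12] M [-0.254  0.292 -0.164] knob est [0.5531 0.0075 0.0623]
```

Request:
move_arm --jaw '[3.57,3.57,3.57,3.57]' --dp '[[0.003,-0.13,-0.014],[0.003,-0.13,-0.014],[0.003,-0.13,-0.014],[0,0,0]]' --turn '[[0.066,0,0.024],[0.066,0,0.024],[0.066,0,0.024],[0,0,0]]'

```text
time_s: 26.1
position: [0.5589, 0.0113, 0.0448]
tool_rot: [[0.948, 0.053, 0.314], [-0.018, -0.976, 0.216], [0.318, -0.21, -0.924]]
ft_force: [-1.4, 5.1, 5.1]
grip_width: 0.0359
gripper_force: 6.7
```

```bash
python3 -c "
from h import *
avg(6);roll()"
```

```text
t 26.4 roll 0.205 F [-1.65 -0.84  1.96] M [-0.071  0.291  0.125] lever -0.398 T.11 -0.027 tcp [0.559  0.0117 0.045 ] grip 5.8 0.0361
roll 0.205 pitch 0.334 jackframe F [-2.19 -1.48  1.59] M [-0.212  0.379  0.102] knob est [0.553  0.0077 0.0626]
```

Request:
move_arm --jaw '[3.57,3.57,3.57,3.57,3.57,3,3]' --dp '[[0.003,-0.13,-0.014],[0.003,-0.13,-0.014],[0.003,-0.13,-0.014],[0.003,-0.13,-0.014],[0,0,0],[0,0,0],[0,0,0]]' --turn '[[0.066,0,0.024],[0.066,0,0.024],[0.066,0,0.024],[0.066,0,0.024],[0,0,0],[0,0,0],[0,0,0]]'

```text
time_s: 26.98
position: [0.5585, 0.0168, 0.0471]
tool_rot: [[0.952, 0.044, 0.301], [-0.105, -0.882, 0.46], [0.286, -0.47, -0.835]]
ft_force: [-0.0, 2.2, 2.3]
grip_width: 0.0353
gripper_force: 19.9
```

```bash
python3 -c "
from h import *
avg(4);roll();s=observe();R=np.array(s['tool_rot']);print(R.T@[-.1996,-.0122,0])"
```

```text
t 27.1833 roll 0.486 F [-1.37  3.83  1.23] M [0.32  0.225 0.282] lever 3.744 T.11 -0.092 tcp [0.5585 0.0168 0.0471] grip 20.0 0.0354
roll 0.486 pitch 0.335 jackframe F [-1.47  4.47  0.74] M [0.4   0.203 0.323] knob est [0.5527 0.008  0.0629]
[-0.18882904  0.00190468 -0.06579488]
```

Tug test: pull back 2 mm, read, and return.

Request:
move_arm --jaw '[3,3,3]' --dp '[[-0.19,0,-0.065],[0,0,0],[0,0,0]]' --turn '[[0,0,0],[0,0,0],[0,0,0]]'

```text
time_s: 27.43
position: [0.5583, 0.0158, 0.0473]
tool_rot: [[0.951, 0.044, 0.305], [-0.106, -0.882, 0.459], [0.289, -0.469, -0.834]]
ft_force: [9.3, 6.2, -4.3]
grip_width: 0.0355
gripper_force: 22.0
```

```bash
python3 -c "
from h import *
avg(3)"
```

```text
t 27.5833 roll 0.485 F [ 9.25  5.51 -4.06] M [ 0.228 -0.834 -0.131] lever 2.81 T.11 -0.081 tcp [0.5582 0.0158 0.0473] grip 22.0 0.0349
```

Request:
move_arm --jaw '[3,3,3]' --dp '[[0.19,0,0.065],[0,0,0],[0,0,0]]' --turn '[[0,0,0],[0,0,0],[0,0,0]]'

```text
time_s: 27.83
position: [0.5584, 0.0161, 0.0471]
tool_rot: [[0.952, 0.044, 0.302], [-0.105, -0.882, 0.46], [0.286, -0.47, -0.835]]
ft_force: [-4.4, 0.1, 1.4]
grip_width: 0.0351
gripper_force: 23.1
```

```bash
python3 -c "
from h import *
avg(3)"
```

```text
t 27.9833 roll 0.486 F [-4.88  0.35  2.24] M [-0.019  0.6    0.496] lever 1.281 T.11 -0.16 tcp [0.5584 0.0162 0.0471] grip 23.1 0.0353
```

Request:
move_arm --jaw '[5,5,5,5,5,5,5,5,5,5,5]' --dp '[[0,0,0],[0,0,0],[0,0,0],[0,0,-1],[0,0,-2],[0,0,-3],[-1,0,-3],[-2,0,-3],[-2,0,-3],[-2,0,-2],[0,0,0]]' --turn '[[0,0,0],[0,0,0],[0,0,0],[0,0,0],[0,0,0],[0,0,0],[0,0,0],[0,0,0],[0,0,0],[0,0,0],[0,0,0]]'

```text
time_s: 28.9
position: [0.4385, -0.056, 0.1711]
tool_rot: [[0.951, 0.042, 0.305], [-0.107, -0.883, 0.458], [0.289, -0.468, -0.835]]
ft_force: [0.5, -0.4, -0.0]
grip_width: 0.0502
gripper_force: 0.0
```

```bash
python3 - <<'E'
from h import *
st()
n,q=jackpose("t3"); print(n, q.min(0),q.max(0),q.mean(0))
im,D=cams.get_image("scene"); cv2.imwrite("pics/s4.png",cv2.resize(im[140:260,260:420,::-1],(800,600)))
for n in("top","scene"):
    for k,zz in(("jack_knob",.062),("jack_top",.124),("jack",0)):
        for a in cams.mark_of(n,k)[:1]:
            u,v=a["location"][0]*640,a["location"][1]*400; print(n,k,a["p"],u,v,ray(n,u,v,zz))
E
```

```text
28.9 [ 0.4385 -0.056   0.1711] xyaw -6.442473363738169 z [ 0.305  0.458 -0.835] w 0.050227560269410096 0.0 F [ 0.51 -0.36 -0.03] M [-0.221  0.109  0.012] q [-42.9  14.  106.1  35.3  69.9  33.7]
15 [ 0.60427348 -0.02062471  0.11865111] [0.61256973 0.03799799 0.12726513] [0.60785968 0.00456088 0.12324496]
top jack_knob 0.53 193.728 218.00000000000003 [0.48399423 0.42858081 0.062     ]
top jack 0.8 325.12 168.4 [0.64801744 0.00498659 0.        ]
scene jack_top 0.56 328.832 249.12 [0.77213192 0.00088444 0.124     ]
scene jack 0.67 329.792 248.60000000000002 [0.66669947 0.01851331 0.        ]
```

View pics/s4.png

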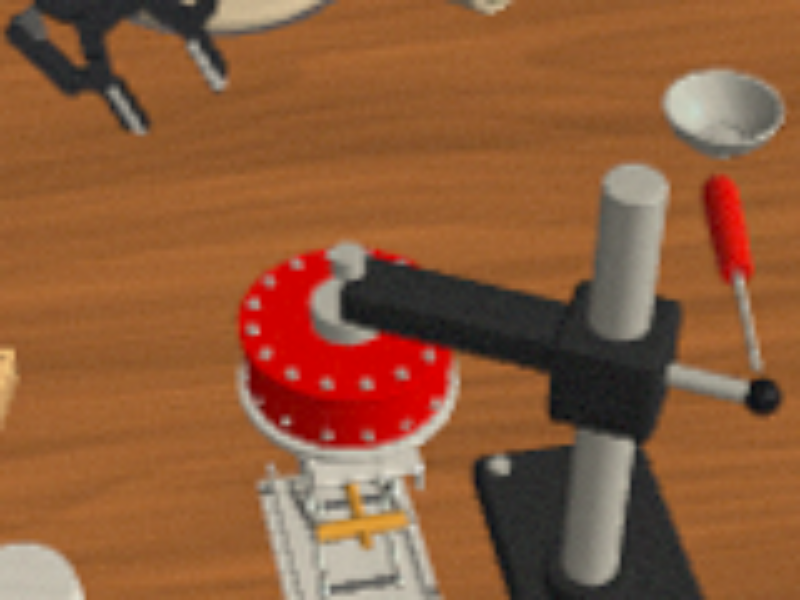

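View pics/t3.png

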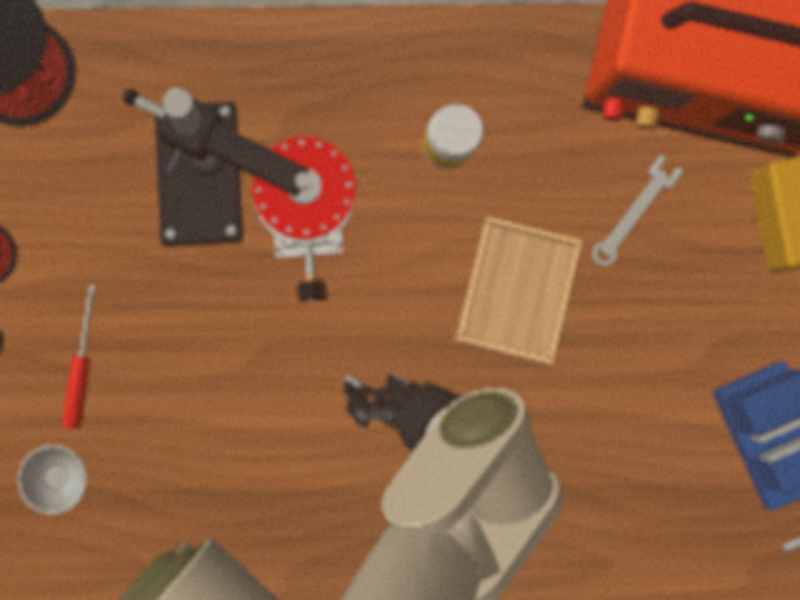

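```bash
python3 -c "
from h import *
print(ticket.close_job())"
```

```text
the job is handed in; nothing more can be done
None
```

The job is handed in: the jack stands upright under the red housing, within about 3 mm of the boss's middle by camera. I wound the knob until it slipped in a light 6–8 N grip. The jack barely moved under a 9 N pull, so the platform bears on the boss. I could not measure that contact force directly, and close_job returned no verdict.

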